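# Lean the drip board on its stand and cam-lock the toe bar at the mark

### The arm

A 7-joint arm with a two-finger parallel gripper is mounted at the origin on the work surface. World frame = base frame: x ahead of the robot, y to its left, z up, the work surface at z = 0. Lengths are in m, angles in rad, forces in N, time in s.
With the tool pointing down it reaches from about 0.425 to 0.875 m from the base axis. Payload 4.7 kg.
Tool frame: the origin (TCP) lies between the finger pads; the fingertips stand 14 mm ahead of it and the grasp point (between the pads) lies 5 mm behind it; z points along the fingers, y is the line along which they close (so a half turn about z gives the same grasp; the last joint's range is limited). The gripper opens to 87 mm and grips with 3 to 60 N. Pads are 19 mm wide; open, the fingers measure 117 mm over their backs; the gripper's body (75 mm by 190 mm) begins 51 mm behind the grasp point.
Start: joints at [1.206, 0.321, -0.07, 1.45, 0.023, 1.371, -0.057], TCP at [0.24, -0.604, 0.237] pointing down, gripper open.
Joint ranges: [-2.86, 2.86], [-0.3, 2.09], [-1.38, 1.24], [0.06, 2.45], [-1.56, 4.7], [0.09, 2.05], [-2.69, 2.69]. Speed limits (rad/s): [2.57, 2.57, 3.14, 3.14, 3.14, 3.14, 3.14].

### API

Orientations are given as a rotation vector (axis times angle).
In Python, from bench import ctrl gives the robot as it stands.
- The arm moves only by the shell command python3 -m inch 'ROWS' [OPENING] [FORCE]. ROWS is JSON, a list of rows, each a list of 6 numbers: the shift along the world's x, y, z in mm, then the turn, a rotation vector about the world's x, y, z in degrees. In form: [[tx, ty, tz, rx, ry, rz], ...]. A call has 1 to 20 rows; each row is the pose to reach, as a shift and turn from the pose commanded when the call began; what a row does not reach only later rows make up. A row lasts 1/8 s, in which the tool goes at most 62.5 mm and 10.7 degrees, less where a joint would pass 70% of its speed; a pose out of reach is approached as far as the arm can. A call with a gripper value outside its range is refused whole. OPENING is the finger opening in mm, from 0 to 87, set as the call begins (- or left out, the last holds). The fingers move at their own pace and stop on an object; FORCE is the grip in N (left out, the last holds). Time passes only in rows, so rows that repeat a pose let the fingers close. It gives the time, the measured TCP pose, the force, the opening and the grip force at its end, in the units of the state.
- ctrl.get_state(): the state, without advancing time (a new reading comes with each control period).
- ctrl.get_image(name): name is "side" or "top" or "wrist"; returns (picture, depth): 420x560x3 uint8, red, green, blue; 420x560 float32, m along the optical axis (not along the pixel's ray), 0 where there is no reading.
- ctrl.camera_params(name): a dict with "mtx" (3x3 intrinsics, pixels), "T" (4x4, takes a point from camera to world coordinates). Camera axes: x right, y down, z forward; pixel columns grow to the right and rows downward; lengths in m; the calibration is good to about 2 mm. The wrist camera is an equidistant fisheye: a pixel r from the principal point sees the ray r / f radians off the axis. A picture is of the moment at which its call begins: read the wrist's pose just before it. camera_params takes no time and is no camera call; for the wrist camera it gives the pose at the moment of the call.
- ctrl.close_job(): hands the job in; it is judged then, once.
The state is a dict: "time": time; "joint_positions": joint angles; "qd": joint speeds; "joint_torque": joint torques, N m; "position": TCP position; "tool_rot": TCP orientation; "ft_force": force on the tool from outside, world axes, zero at the start; "torque": the same for the moment, N m; "grip_width": opening from 0.0 (shut) to 1.0 (fully open); "grip_force": force on a finger pad.
Only numpy, scipy, OpenCV 4.12 (cv2) and the standard library are available. Lean on these libraries where they do the work, as an engineer would, in place of code of your own. Each camera call takes 0.05 s, during which the arm holds its last target. There are 200 camera calls.

### The job

Take the plywood board out of its slotted rack and lean it on the aluminium stand: foot on the base plate between toe bar and pipe, back resting against the grey pipe at a clear slant (some 15 to 20 degrees off upright), and let go of it. Then push the sprung toe bar inwards until its outer face is level with the index marks on the rails and, while holding it there, swing the cam lever on top of it fully closed. Finish while still holding the toe bar at the marks, with the board left leaning and untouched and the other things on the shelf left alone.

Things in the scene. Friction and masses are not known exactly. Their poses are not given: they have to be found in the camera images.
- board_center (a point): centre (half-way up) of the loose plywood board, which at first stands upright in the rack's slot: 120 mm wide (its x axis), 12 mm thick (its y axis), 180 mm tall (its z axis); about 0.18 kg
- board_foot (a point): centre of the board's lower end face, same axes as the board
- rack: fixed wooden rack 160 x 90 mm, 50 mm high, with a 15 mm wide slot along its x axis (floor of the slot 5 mm above the shelf); origin at the centre of its underside, z up
- stand: fixed aluminium stand. Origin on the shelf surface, x = across the stand (the width of toe bar and pipe), y = from the toe bar towards the pipe, z up. Base plate 230 mm (x) by 250 mm (y from -135 to 115 mm), its top 8 mm high. Along both x edges (|x| 99 to 115 mm) run rails whose tops are 22 mm high. Behind the pipe stands a bracket (|x| < 20 mm, y 71 to 113 mm, up to 108 mm high). Steel guide strips of the leg lie along the rails (|x| 87 to 99 mm, up to 19 mm high)
- pipe (a point): middle of the short grey plastic pipe gripped by the stand's bracket: radius 16 mm, 110 mm long along the stand's x; this point lies at stand x 0, y 60 mm, 100 mm above the shelf. The board's back is to lean on its toe-bar side
- leg (a joint): travel in m of the sliding leg that carries toe bar and cam lever: 0 = fully out (as at the start), grows as the bar is pushed along the stand's +y; end stop at 0.052. A spring pushes it back out (about 3 N at 0, 5.5 N at 0.04), so it returns when not held
- bar_face (a point): the toe bar is an aluminium cross bar on the sliding leg, 196 mm long along the stand's x, 26 mm thick (y), from 9 to 37 mm above the shelf. This point is the middle of its outer (-y of the stand) upright face, 23 mm above the shelf, at stand x 0; stand y is -75 mm when the leg is fully out. Push here or anywhere along this face with stand x from -80 to -20 mm, clear of the open lever
- mark: pair of dark steel index clips, one on top of each rail; origin midway between them at rail-top height (22 mm), axes as the stand. The bar is at its length mark when bar_face has the same stand y as this origin. 28 to 40 mm of leg travel
- cam_lever (a joint): angle in rad of the steel cam lever on top of the toe bar: 0 = open stop, 1.5 = closed stop; it stays where it is left (0.06 N m of friction). At 0 the lever points from its pivot diagonally outwards and towards the stand's -x (midway between -x and -y); it grows as the lever swings over -y towards the stand's +x, counter-clockwise from above. It can be swept shut by what presses on the bar's outer face, moved along the bar towards +x: the lever then overhangs the face
- cam_pivot (a point): pivot of the cam lever, on top of the toe bar at stand x 40 mm, 18 mm inside (+y of) the bar's outer face, 47 mm above the shelf; lever 10 mm wide, reaching 76 mm from the pivot, between 40 and 54 mm above the shelf
- sprayer: grey trigger sprayer bottle, 72 mm across, 203 mm tall, bystander; origin at the centre of its underside
- cup: empty stainless steel cup, 72 mm across, 80 mm tall, bystander; origin at the centre of its underside
- stopper: dark hard silicone drain stopper, 52 mm across, 42 mm tall, bystander; origin at the centre of its underside

How it is judged:
By the outcome, as a careful person would: the job done as asked, in the order asked, and still so for the second after the job is handed in, while the arm keeps its last pose, push and grip.
It also fails if it takes over 69 s, if anything falls off the work surface, if the arm or the gripper's body presses on something with over 40 N, if the wrist force passes 120 N, or if a joint passes its speed limit or range.

## Working session

There is one attempt and no reset: what is moved stays moved. The work goes in short steps, Python scripts to look and compute and a shell command to move; the robot and the scene stay as the last step left them, time stands still between calls to the robot, and variables do not carry over. Pictures are saved under pics/ and viewed, at most 10 in all, crops included, and the job is handed in when it is done.

```bash
mkdir -p pics; ls; cat > h.py <<'E'
import numpy as np, cv2
from scipy.spatial.transform import Rotation as R
from bench import ctrl
def grab(n):
    c=ctrl.camera_params(n); p,d=ctrl.get_image(n)
    np.savez(f'/tmp/{n}.npz',p=p,d=d,K=c['mtx'],T=c['T']); return p,d,np.array(c['mtx']),np.array(c['T'])
def load(n):
    z=np.load(f'/tmp/{n}.npz'); return z['p'],z['d'],z['K'],z['T']
def cloud(d,K,T):
    v,u=np.indices(d.shape); c=np.stack([(u-K[0,2])/K[0,0]*d,(v-K[1,2])/K[1,1]*d,d],-1)
    return c@T[:3,:3].T+T[:3,3]
def plane(uv,z,K,T):
    uv=np.atleast_2d(uv).astype(float); r=np.c_[(uv[:,0]-K[0,2])/K[0,0],(uv[:,1]-K[1,2])/K[1,1],np.ones(len(uv))]@T[:3,:3].T
    return T[:3,3]+r*((z-T[2,3])/r[:,2])[:,None]
def save(p,name): cv2.imwrite('pics/'+name,cv2.cvtColor(p,cv2.COLOR_RGB2BGR))
def st():
    s=ctrl.get_state(); print(round(s['time'],2),np.round(s['position'],4),np.round(s['tool_rot'],3),'F',np.round(s['ft_force'],1),'g',s['grip_width'],s['grip_force']); return s
E
python3 - <<'E'
from h import *
st()
for n in('top','side'):
    p,d,K,T=grab(n); save(p,n+'0.png'); print(n,K.round(1).tolist(),T.round(3).tolist(),(d>0).mean())
E
```

```text
pics
0.0 [ 0.2401 -0.6035  0.2355] [-3.084e+00 -5.910e-01  1.000e-03] F [-0.9  1.   0.6] g 0.9981004195147721 0.0
top [[394.7, 0.0, 277.0], [0.0, 394.7, 209.9], [0.0, 0.0, 1.0]] [[0.013, -0.982, 0.189, 0.463], [-1.0, -0.016, -0.016, 0.051], [0.018, -0.189, -0.982, 0.895], [0.0, 0.0, 0.0, 1.0]] 0.9962117346938776
side [[456.8, 0.0, 281.7], [0.0, 456.8, 205.9], [0.0, 0.0, 1.0]] [[-0.967, -0.149, 0.205, 0.425], [-0.254, 0.572, -0.78, 0.765], [-0.001, -0.807, -0.591, 0.67], [0.0, 0.0, 0.0, 1.0]] 0.9958333333333333
```

View pics/top0.png

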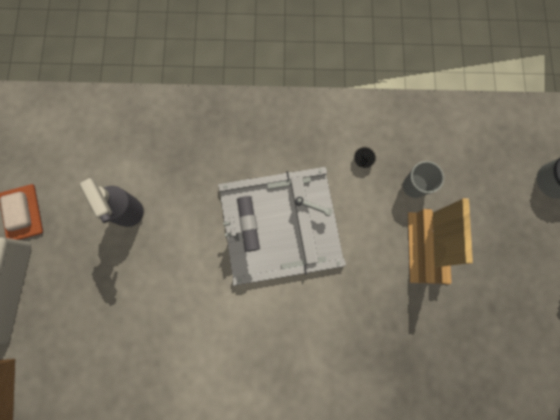

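View pics/side0.png

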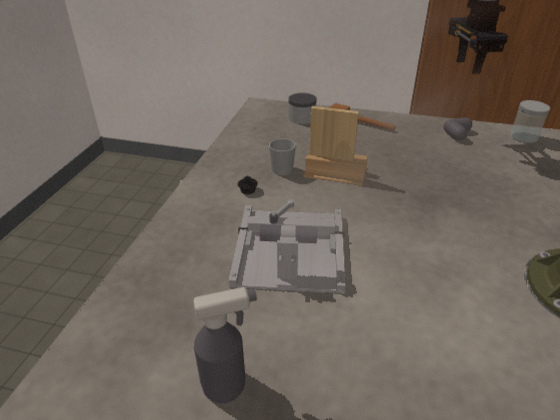

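The top view shows the stand around (280,228), with the bar at u≈303, the pipe at u≈248 and the lever pivot at (299,200). The rack with the board is around (440,240), the stopper at (365,157), the cup at (426,178) and the sprayer at (115,205). The side view agrees: stand at (290,250), board at (333,135). Next I measure from the point clouds.

```bash
cat > m.py <<'E'
from h import *
def rect(P,name):
    r=cv2.minAreaRect(P[:,:2].astype(np.float32)*1000); print(name,len(P),'rect',np.round(r,1).tolist() if 0 else r, 'zmean',P[:,2].mean().round(4)); return r
for n in('top','side'):
    p,d,K,T=load(n); C=cloud(d,K,T); X,Y,Z=C[...,0],C[...,1],C[...,2]
    print(n)
    flat=(Z>-.02)&(Z<.004)&(X>.25)&(X<.7)&(abs(Y)<.3); print(' shelf z',np.median(Z[flat]))
    reg=(X>.25)&(X<.65)
    b=reg&(Y<-.2)&(Y>-.6)
    # list components by colour of things above .1
    for lo,hi,nm in((.06,.25,'board'),(.178,.195,'boardtop'),(.042,.056,'rack')):
        m=(b&(Z>lo)&(Z<hi)).astype(np.uint8); k,l,s,c=cv2.connectedComponentsWithStats(m)
        for i in range(1,k):
            if s[i,4]>15: q=C[l==i]; rect(q,nm); print('   px',c[i].round(), 'z',q[:,2].min().round(3),q[:,2].max().round(3))
    q=C[reg&(Y>-.2)&(Y<.2)&(Z>.014)&(Z<.03)]; rect(q,'rails')
    q=C[reg&(Y>-.2)&(Y<.2)&(Z>.032)&(Z<.0395)]; rect(q,'bar')
    q=C[reg&(Y>-.2)&(Y<.2)&(Z>.042)&(Z<.06)]; rect(q,'lever')
    q=C[reg&(Y>-.2)&(Y<.2)&(Z>.112)&(Z<.125)]; rect(q,'pipe top')
    q=C[reg&(Y>-.2)&(Y<.2)&(Z>.09)]; rect(q,'pipe')
p,d,K,T=load('top')
save(cv2.resize(p[160:295,210:350],None,fx=4,fy=4,interpolation=cv2.INTER_CUBIC),'crop.png')
E
python3 m.py
```

```text
top
 shelf z -0.0005272094791342052
board 2142 rect ((568.617431640625, -307.5128173828125), (14.612076759338379, 119.82820892333984), 88.48783874511719) zmean 0.1381
   px [453. 234.] z 0.06 0.189
boardtop 517 rect ((568.7931518554688, -307.5174560546875), (14.612076759338379, 119.07894897460938), 88.48783874511719) zmean 0.1841
   px [466. 230.] z 0.178 0.189
rack 1044 rect ((554.7328491210938, -305.3222961425781), (158.96725463867188, 55.26901626586914), 0.6720960736274719) zmean 0.0494
   px [431. 250.] z 0.042 0.056
rails 1098 rect ((561.5784301757812, 25.011856079101562), (160.33421325683594, 249.32281494140625), 12.54971694946289) zmean 0.0208
bar 693 rect ((590.920166015625, 22.146690368652344), (184.225830078125, 119.85163879394531), 72.20731353759766) zmean 0.0361
lever 222 rect ((614.8120727539062, 29.61646270751953), (51.12449645996094, 218.73526000976562), 15.29561710357666) zmean 0.0523
pipe top 509 rect ((587.6861572265625, 98.41840362548828), (110.14254760742188, 25.3037052154541), 11.882909774780273) zmean 0.1145
pipe 1946 rect ((547.98779296875, 98.82950592041016), 
[... 545 characters left out ...]
1) zmean 0.0494
   px [338. 159.] z 0.042 0.056
rails 982 rect ((550.9854125976562, 20.161941528320312), (134.6746826171875, 251.56248474121094), 9.300604820251465) zmean 0.0213
bar 524 rect ((570.5347290039062, 44.457794189453125), (138.28514099121094, 174.09542846679688), 10.253057479858398) zmean 0.0365
lever 305 rect ((614.3028564453125, 30.407508850097656), (48.989158630371094, 221.82131958007812), 15.715795516967773) zmean 0.0511
pipe top 392 rect ((587.441162109375, 100.61019897460938), (108.61846923828125, 25.179218292236328), 9.750383377075195) zmean 0.115
pipe 1104 rect ((585.7496948242188, 111.15011596679688), (110.53218078613281, 48.7182502746582), 10.92896842956543) zmean 0.1077
```

View pics/crop.png

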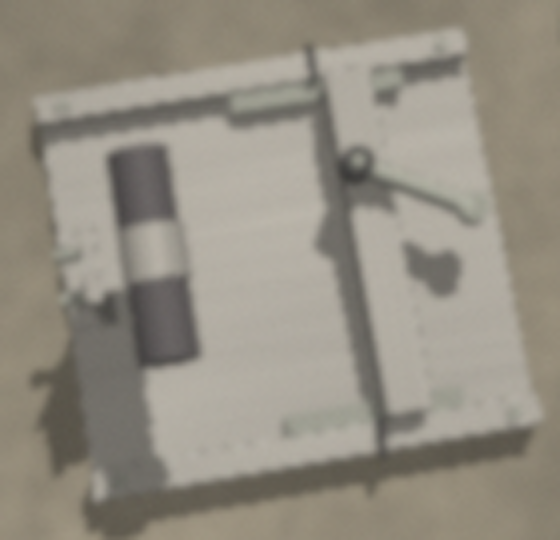

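The crop shows the pipe from (140,150) to (170,360), the bar between x≈335 and 425, the lever from pivot (357,163) to tip (478,208), and the dark index clips on the rails at about (312,62) and (382,437). Next I fit the stand, clips, lever and rack precisely.

```bash
cat > m2.py <<'E'
from h import *
def ax(r):
    (cx,cy),(w,h),a=r; return r
for n in('top','side'):
    p,d,K,T=load(n); C=cloud(d,K,T); X,Y,Z=C[...,0],C[...,1],C[...,2]
    m=((Z>.0045)&(Z<.13)&(X>.42)&(X<.8)&(Y>-.16)&(Y<.22)).astype(np.uint8)
    k,l,s,c=cv2.connectedComponentsWithStats(m); i=1+s[1:,4].argmax()
    print(n,'plate',cv2.minAreaRect(C[l==i][:,:2].astype(np.float32)*1000))
    q=C[(l==i)&(Z>.112)]; print(' pipe top',cv2.minAreaRect(q[:,:2].astype(np.float32)*1000), q[:,:2].mean(0))
    a=np.deg2rad(10.8); ex=np.array([np.cos(a),np.sin(a)]); ey=np.array([-np.sin(a),np.cos(a)])
    O=np.array([.5877,.0997])-.06*ey
    S=np.stack([(C[...,:2]-O)@ex,(C[...,:2]-O)@ey,Z],-1); np.save(f'/tmp/S{n}.npy',S)
    for nm,sg in(('rail+',1),('rail-',-1)):
        e=(l==i)&(Z>.018)&(Z<.027)&(S[...,0]*sg>.1)&(S[...,0]*sg<.125)
        q=C[e]; vx,vy,x0,y0=cv2.fitLine(q[:,:2].astype(np.float32),2,0,.01,.01).ravel(); print(' ',nm,'yaw',np.rad2deg(np.arctan2(-vx,vy)).round(2),'midx',S[e][:,0].mean()*1000,'y',S[e][:,1].min()*1000,S[e][:,1].max()*1000)
        # dark clip: brightness profile along rail
        g=p.astype(int).sum(-1)/3; q=S[e]; gv=g[e]; b=np.arange(-.08,.02,.004)
        print('   ',[(int(y*1000),int(gv[(q[:,1]>=y)&(q[:,1]<y+.004)].mean())) for y in b if ((q[:,1]>=y)&(q[:,1]<y+.004)).any()])
    e=(l==i)&(Z>.033)&(Z<.0395)&(S[...,1]<.0)&(abs(S[...,0])<.1); q=S[e]*1000
    for lo in range(-95,95,30):
        w=q[(q[:,0]>lo)&(q[:,0]<lo+30)]; print('  bar x',lo,np.percentile(w[:,1],[2,50,98]).round(1) if len(w) else '')
    e=(l==i)&(Z>.044)&(Z<.058)&(S[...,1]<.0); q=C[e]; print('  lever',len(q)); s_=S[e]*1000; print(s_[s_[:,1].argsort()][::max(1,len(q)//12)].round(0).tolist())
E
python3 m2.py
```

```text
top plate ((601.2254028320312, 29.7198486328125), (237.29185485839844, 250.01785278320312), 10.478494644165039)
 pipe top ((587.6861572265625, 98.41840362548828), (110.14254760742188, 25.3037052154541), 11.882909774780273) [0.58684698 0.0980871 ]
  rail+ yaw -169.24 midx 107.15048273423007 y -136.45722293650925 113.12714639291471
    [(-80, 170), (-76, 167), (-72, 166), (-67, 165), (-63, 169), (-59, 168), (-55, 163), (-51, 130), (-47, 117), (-43, 158), (-39, 170), (-35, 168), (-31, 168), (-27, 168), (-23, 168), (-19, 169), (-15, 168), (-11, 169), (-7, 167), (-3, 167), (0, 167), (4, 167), (8, 168), (12, 167), (16, 166)]
  rail- yaw -169.35 midx -107.86341324969017 y -135.26389393697463 113.45722157019125
    [(-80, 164), (-76, 158), (-72, 142), (-67, 134), (-63, 129), (-59, 132), (-55, 128), (-51, 114), (-47, 99), (-43, 141), (-39, 165), (-35, 169), (-31, 165), (-27, 168), (-23, 169), (-19, 169), (-15, 167), (-11, 168), (-7, 170), (-3, 166), (0, 167), (4, 164), (8, 167), (12, 170), (16, 170)]
  bar x -95 [-74.9 -62.7 -50.2]
  bar x -65 [-75.1 -62.3 -50.5]
  bar x -35 [-75.3 -62.5 -50.
[... 1227 characters left out ...]
 (-47, 79), (-43, 108), (-39, 135), (-35, 132), (-31, 138), (-27, 138), (-23, 139), (-19, 140), (-15, 140), (-11, 139), (-7, 140), (-3, 141), (0, 139), (4, 133), (8, 138), (12, 137), (16, 138)]
  bar x -95 [-75.5 -61.6 -49.2]
  bar x -65 [-76.7 -60.9 -49.6]
  bar x -35 [-75.3 -63.  -51. ]
  bar x -5 [-77.8 -61.7 -50.6]
  bar x 25 [-74.5 -54.7 -50.1]
  bar x 55 [-77.1 -61.4 -50.6]
  bar x 85 [-75.1 -61.4 -50.3]
  lever 190
[[7.0, -125.0, 52.0], [9.0, -115.0, 54.0], [-0.0, -111.0, 51.0], [6.0, -106.0, 46.0], [10.0, -98.0, 51.0], [17.0, -90.0, 49.0], [23.0, -83.0, 54.0], [25.0, -77.0, 47.0], [33.0, -70.0, 54.0], [46.0, -64.0, 56.0], [48.0, -56.0, 45.0], [46.0, -53.0, 45.0], [43.0, -51.0, 57.0]]
```

Measurements are consistent with the given sizes:

| Item | Position (m) | Yaw | Check |
|---|---|---|---|
| Stand origin | (0.599, 0.041) | 10.75° | bar face at y −75.2 mm, as specified |
| Clips | stand y ≈ −47 mm | – | about 28 mm of leg travel |
| Board | (0.569, −0.3075), top at 0.185 | ≈ −1.2° | upright |

Going above the board.

```bash
python3 -m inch '[[20,18,2,0,0,-2],[60,54,5,0,0,-5],[105,94,8,0,0,-8],[150,135,10,0,0,-11],[195,175,12,0,0,-14],[240,216,14,0,0,-17],[280,252,14,0,0,-20],[310,279,14,0,0,-22],[326,293,14,0,0,-23],[329,296,14,0,0,-23],[329,296,14,0,0,-23]]' 60 && python3 - <<'E'
from h import *
s=st(); Rm=R.from_rotvec(s['tool_rot']).as_matrix(); print('tool y yaw',np.rad2deg(np.arctan2(Rm[1,1],Rm[0,1])),'z',Rm[:,2].round(3), np.round(s['joint_positions'],2))
E
```

```text
time: 1.48
position: [0.5686, -0.3087, 0.2502]
tool_rot: [3.141, -0.036, -0.002]
ft_force: [-0.5, 0.1, -0.2]
grip_width: 0.692
grip_force: 0.0
1.48 [ 0.5686 -0.3087  0.2502] [ 3.141e+00 -3.600e-02 -2.000e-03] F [-0.5  0.1 -0.2] g 0.692397878975488 0.0
tool y yaw -91.32343009857335 z [-0.001 -0.    -1.   ] [ 0.66  0.32 -0.26  1.43  0.08  1.4  -1.2 ]
```

```bash
python3 -m inch '[[0,1,-20,0,0,0],[0,1,-45,0,0,0],[0,1,-70,0,0,0],[0,1,-85,0,0,0],[0,1,-90,0,0,0],[0,1,-90,0,0,0]]' 45 && python3 -m inch '[[0,0,0,0,0,0],[0,0,0,0,0,0],[0,0,0,0,0,0],[0,0,0,0,0,0],[0,0,0,0,0,0],[0,0,0,0,0,0]]' 5 25
```

```text
time: 2.22
position: [0.5693, -0.3073, 0.1607]
tool_rot: [3.141, -0.036, 0.0]
ft_force: [0.7, -0.5, -0.4]
grip_width: 0.52
grip_force: 0.0
time: 2.98
position: [0.5694, -0.3071, 0.1607]
tool_rot: [3.141, -0.036, 0.0]
ft_force: [-0.0, 0.4, 0.6]
grip_width: 0.133
grip_force: 25.0
```

```bash
python3 -m inch '[[0,0,10,0,0,0],[0,0,35,0,0,0],[0,0,65,0,0,0],[0,8,88,0,0,0],[2,30,90,0,0,1],[4,70,90,0,0,3],[6,115,90,0,0,5],[9,160,90,0,0,7],[11,205,90,0,0,9],[13,245,90,0,0,11],[16,280,90,0,0,12],[18,305,90,0,0,12],[20,322,90,0,0,12],[20,330,90,0,0,12],[20,330,90,0,0,12]]' && python3 -m inch '[[0,0,0,-3,-0.6,0],[0,0,0,-8,-1.5,0],[0,0,0,-13,-2.5,0],[0,0,0,-16.2,-3.1,0],[0,0,0,-16.2,-3.1,0],[0,0,0,-16.2,-3.1,0]]' && python3 - <<'E'
from h import *
s=st(); Rm=R.from_rotvec(s['tool_rot']).as_matrix(); print(Rm.round(3),np.round(s['joint_positions'],2))
a=np.deg2rad(10.75); ex=np.array([np.cos(a),np.sin(a),0]);ey=np.array([-np.sin(a),np.cos(a),0])
z=Rm[:,2]; print('tilt x,y',np.rad2deg([np.arcsin(z@ex),np.arcsin(z@ey)]))
print('to go', (np.array([.5888,.0942,.158])-s['position'])*1000)
p,d,K,T=grab('side'); save(p,'side1.png')
E
```

```text
time: 4.85
position: [0.589, 0.0235, 0.2502]
tool_rot: [3.128, 0.295, -0.001]
ft_force: [0.3, -0.4, -1.0]
grip_width: 0.14
grip_force: 25.0
time: 5.6
position: [0.5895, 0.0216, 0.2506]
tool_rot: [2.843, 0.263, 0.039]
ft_force: [-0.6, -0.4, -2.5]
grip_width: 0.137
grip_force: 25.0
5.6 [0.5895 0.0216 0.2506] [2.843 0.263 0.039] F [-0.6 -0.4 -2.5] g 0.13685625641066101 24.979922208585776
[[ 0.983  0.176  0.053]
 [ 0.184 -0.943 -0.279]
 [ 0.     0.284 -0.959]] [ 0.18  0.21 -0.5   1.61  0.39  1.4  -1.78]
tilt x,y [ -0.02126587 -16.47233434]
to go [ -0.68245225  72.5513106  -92.58771245]
```

View pics/side1.png

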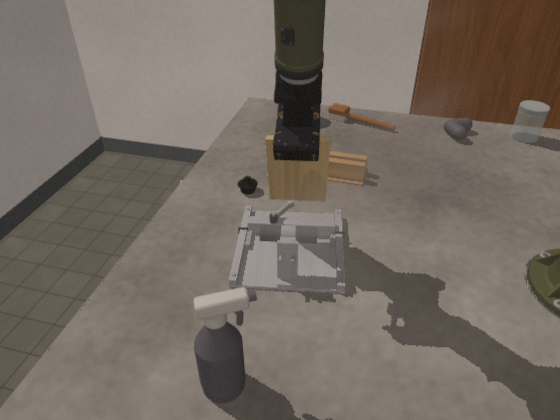

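The side view shows the board held squarely, tilted, above the toe bar at (298,165) and clear of the lever (282,212) and pipe (290,232). Moving it in and down, stopping short.

```bash
python3 -m inch '[[0,10,0,0,0,0],[0,30,0,0,0,0],[0,52,0,0,0,0],[0,64,0,0,0,0],[0,66,-8,0,0,0],[0,66,-25,0,0,0],[0,66,-45,0,0,0],[0,66,-65,0,0,0],[0,66,-80,0,0,0],[0,66,-86,0,0,0],[0,66,-86,0,0,0],[0,66,-86,0,0,0]]' && python3 - <<'E'
from h import *
s=st(); print('to go', (np.array([.5888,.0942,.158])-s['position'])*1000)
E
```

```text
time: 7.15
position: [0.5899, 0.0893, 0.1654]
tool_rot: [2.842, 0.266, 0.042]
ft_force: [0.7, -0.4, -1.8]
grip_width: 0.14
grip_force: 25.0
7.15 [0.5899 0.0893 0.1654] [2.842 0.266 0.042] F [ 0.7 -0.4 -1.8] g 0.14037263388272336 24.9802755669225
to go [-1.08357535  4.92704012 -7.41387175]
```

Now lowering until contact, in small steps.

```bash
python3 -m inch '[[0,0,-2,0,0,0],[0,0,-4,0,0,0],[0,0,-5,0,0,0],[0,0,-6,0,0,0],[0,0,-6,0,0,0],[0,0,-6,0,0,0]]'; python3 -m inch '[[-0.5,1,0,0,0,0],[-0.5,2,0,0,0,0],[-1,3,0,0,0,0],[-1,4,0,0,0,0],[-1,4,0,0,0,0],[-1,4,0,0,0,0]]'; python3 -m inch '[[0,0,-0.5,0,0,0],[0,0,-1,0,0,0],[0,0,-1,0,0,0],[0,0,-1,0,0,0]]'
```

```text
time: 7.9
position: [0.5894, 0.0891, 0.1589]
tool_rot: [2.842, 0.266, 0.04]
ft_force: [-1.0, -0.2, -0.4]
grip_width: 0.137
grip_force: 25.0
time: 8.65
position: [0.5885, 0.0928, 0.1587]
tool_rot: [2.842, 0.266, 0.04]
ft_force: [0.3, -1.4, 0.8]
grip_width: 0.133
grip_force: 25.0
time: 9.15
position: [0.5886, 0.0929, 0.1587]
tool_rot: [2.842, 0.266, 0.041]
ft_force: [-0.7, -1.5, 6.6]
grip_width: 0.141
grip_force: 25.0
```

Foot contact found. Easing the down force and sliding to the pipe.

```bash
python3 -m inch '[[0,0,0.8,0,0,0],[0,0.5,0.8,0,0,0],[0,1,0.8,0,0,0],[-0.2,1.5,0.8,0,0,0],[-0.2,1.5,0.8,0,0,0]]'; python3 - <<'E'
from h import *
p,d,K,T=grab('side'); save(cv2.resize(p[90:310,200:380],None,fx=3,fy=2.7),'side2.png')
C=cloud(d,K,T); a=np.deg2rad(10.75); ex=np.array([np.cos(a),np.sin(a)]);ey=np.array([-np.sin(a),np.cos(a)])
for n in ('side','top'):
    p,d,K,T=grab(n); C=cloud(d,K,T); S=np.dstack([(C[...,:2]-[.5989,.0408])@ex,(C[...,:2]-[.5989,.0408])@ey,C[...,2]])*1000
    hsv=cv2.cvtColor(p,cv2.COLOR_RGB2HSV); m=(hsv[...,1]>70)&(abs(S[...,0])<70)&(S[...,1]>-30)&(S[...,1]<90)&(S[...,2]>12)&(S[...,2]<185)
    q=S[m]; print(n,len(q))
    for lo in range(10,180,20):
        w=q[(q[:,2]>lo)&(q[:,2]<lo+20)]
        if len(w)>5: print(lo,len(w),np.median(w,0).round(1),np.percentile(w[:,0],[2,98]).round(0))
E
```

```text
time: 9.78
position: [0.5885, 0.0931, 0.1586]
tool_rot: [2.84, 0.264, 0.039]
ft_force: [0.4, -4.3, 4.8]
grip_width: 0.135
grip_force: 25.0
side 855
10 157 [-24.1  16.2  20. ] [-60.  56.]
30 184 [-23.9  22.6  39.2] [-59.  56.]
50 18 [-45.5  27.   51.8] [-60.  54.]
70 10 [-58.6  34.5  79.9] [-60. -57.]
90 18 [-56.7  42.  103.4] [-59.  58.]
110 90 [-46.1  46.8 119.5] [-60.  57.]
130 93 [-45.8  53.  139.5] [-59.  58.]
150 124 [-43.3  59.3 159.9] [-60.  58.]
170 161 [-40.6  62.6 180.4] [-59.  59.]
top 889
10 61 [-31.    6.1  21.4] [-61.  -2.]
30 70 [-32.4  11.8  40.5] [-61.  25.]
50 122 [-18.1  17.8  59.8] [-61.  55.]
70 133 [-14.4  23.9  80.4] [-61.  56.]
90 147 [-19.9  30.1  99.9] [-61.  52.]
110 77 [-40.4  36.1 118.4] [-60.  42.]
130 62 [-46.6  42.7 140.7] [-61. -28.]
150 61 [-46.7  48.7 160.8] [-61. -30.]
170 156 [-44.9  58.7 180.6] [-60.  57.]
```

View pics/side2.png

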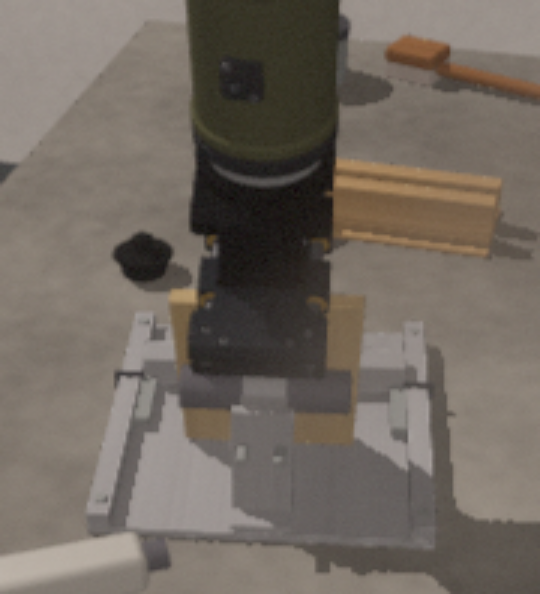

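The side picture shows the board's foot on the plate between bar and pipe (edge at (190..350,440)) and its back against the pipe (265,388). The clouds give a slope of about 17°. Releasing and withdrawing along the board.

```bash
python3 -m inch '[[0,-0.5,0.5,0,0,0],[0,-0.5,0.5,0,0,0],[0,-0.5,0.5,0,0,0],[0,-0.5,0.5,0,0,0]]' 36 && python3 -m inch '[[0,1,4,0,0,0],[-1,4,13,0,0,0],[-2,8,27,0,0,0],[-3,14,48,0,0,0],[-4,21,72,0,0,0],[-5,28,96,0,0,0],[-5,28,100,0,0,0],[-5,28,100,0,0,0]]' && python3 - <<'E'
from h import *
st(); a=np.deg2rad(10.75); ex=np.array([np.cos(a),np.sin(a)]);ey=np.array([-np.sin(a),np.cos(a)])
for n in ('side','top'):
    p,d,K,T=grab(n); C=cloud(d,K,T); S=np.dstack([(C[...,:2]-[.5989,.0408])@ex,(C[...,:2]-[.5989,.0408])@ey,C[...,2]])*1000
    hsv=cv2.cvtColor(p,cv2.COLOR_RGB2HSV); m=(hsv[...,1]>70)&(abs(S[...,0])<70)&(S[...,1]>-40)&(S[...,1]<90)&(S[...,2]>12)&(S[...,2]<190)
    q=S[m]; print(n,len(q))
    for lo in range(10,180,30):
        w=q[(q[:,2]>lo)&(q[:,2]<lo+20)]
        if len(w)>5: print(lo,len(w),np.median(w,0).round(1),np.percentile(w[:,0],[2,98]).round(0))
E
```

```text
time: 10.42
position: [0.588, 0.0947, 0.1586]
tool_rot: [2.843, 0.267, 0.039]
ft_force: [-0.6, -0.5, -0.2]
grip_width: 0.397
grip_force: 0.0
time: 11.42
position: [0.5831, 0.1219, 0.259]
tool_rot: [2.842, 0.266, 0.04]
ft_force: [-0.4, 0.1, -0.8]
grip_width: 0.416
grip_force: 0.0
11.43 [0.5831 0.1219 0.259 ] [2.842 0.266 0.04 ] F [-0.4  0.1 -0.8] g 0.41622042528575687 0.0
side 2068
10 159 [-24.1  15.5  21.2] [-58.  56.]
40 93 [-25.9  23.1  45.2] [-59.  56.]
70 10 [-58.6  34.   78.6] [-60. -57.]
100 212 [  0.4  45.4 114.8] [-58.  57.]
130 384 [ -1.8  53.6 140.3] [-57.  56.]
160 488 [ -2.1  63.  171.5] [-58.  56.]
top 1094
10 84 [-19.    4.3  20.6] [-60.  46.]
40 93 [-28.8  13.7  49.7] [-61.   7.]
70 103 [-30.3  23.6  80. ] [-61.   6.]
100 131 [-32.9  33.8 110.1] [-61.   5.]
130 119 [-32.7  42.7 139.5] [-60.   0.]
160 217 [-31.6  54.5 176.5] [-60.  49.]
```

The board leans at about 18° and is stable. Now I un-tilt, turn 90° and go to the outside of the bar with the fingers closed.

```bash
python3 -m inch '[[0,-3,5,4,0.8,0],[0,-15,15,9,1.7,0],[0,-30,20,14,2.7,0],[0,-40,20,16.2,3.1,0],[0,-40,20,16.2,3.1,0]]' 0 20 && python3 -m inch '[[-1,-10,0,0,0,5],[-3,-30,0,0,0,15],[-5,-50,0,0,0,25],[-7,-75,0,0,0,35],[-9,-100,0,0,0,45],[-12,-120,0,0,0,55],[-14,-135,0,0,0,65],[-15,-145,0,0,0,75],[-15,-149,0,0,0,84],[-15,-149,0,0,0,90],[-15,-149,0,0,0,90],[-15,-149,0,0,0,90]]' && python3 - <<'E'
from h import *
s=st(); Rm=R.from_rotvec(s['tool_rot']).as_matrix(); print('tool y yaw',np.rad2deg(np.arctan2(Rm[1,1],Rm[0,1])),'z',Rm[:,2].round(3), np.round(s['joint_positions'],2))
print('to go',(np.array([.5684,-.0668,.03])-s['position'])*1000)
E
```

```text
time: 12.15
position: [0.5831, 0.079, 0.2778]
tool_rot: [3.127, 0.285, -0.003]
ft_force: [-0.8, 0.6, -0.9]
grip_width: 0.019
grip_force: 0.0
time: 13.65
position: [0.5681, -0.066, 0.2785]
tool_rot: [-2.005, -2.418, 0.0]
ft_force: [0.2, -0.8, 1.1]
grip_width: 0.01
grip_force: 0.0
13.65 [ 0.5681 -0.066   0.2785] [-2.005 -2.418  0.   ] F [ 0.2 -0.8  1.1] g 0.01028606415690901 0.0
tool y yaw 10.688420677463714 z [-0.  0. -1.] [ 0.58  0.18 -0.57  1.57  0.1   1.42  0.18]
to go [   0.28331073   -0.8161351  -248.52120358]
```

```bash
python3 -m inch '[[0,-1,-20,0,0,0],[0,-1,-60,0,0,0],[0,-1,-110,0,0,0],[0,-1,-160,0,0,0],[0,-1,-200,0,0,0],[0,-1,-225,0,0,0],[0,-1,-238,0,0,0],[0,-1,-245,0,0,0],[0,-1,-248,0,0,0],[0,-1,-248,0,0,0],[0,-1,-248,0,0,0]]' && python3 - <<'E'
from h import *
s=st()
for n in('top','side'): p,d,K,T=grab(n); save(cv2.resize(p[140:300,190:370],None,fx=3.5,fy=3.5) if n=='top' else cv2.resize(p[80:310,190:390],None,fx=3,fy=2.6),n+'3.png')
E
```

```text
time: 15.02
position: [0.5687, -0.068, 0.0317]
tool_rot: [2.004, 2.418, 0.001]
ft_force: [-0.1, 0.3, 0.2]
grip_width: 0.004
grip_force: 0.0
15.03 [ 0.5687 -0.068   0.0317] [2.004e+00 2.418e+00 1.000e-03] F [-0.1  0.3  0.2] g 0.0039705643396744815 0.0
```

View pics/top3.png

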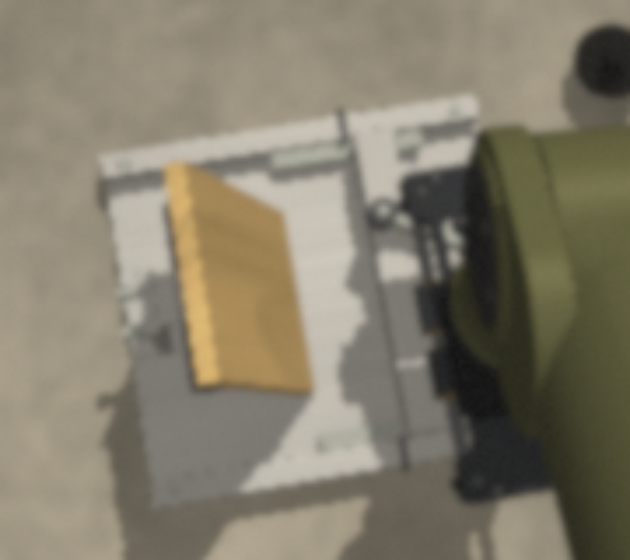

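The top view shows the board leaning alone, from (180,170) to (310,390). The gripper stands outside the bar and clear of the board, and the clips are at (342,120) and (404,460). Approaching the bar face in steps to find contact.

```bash
python3 -m inch '[[-0.6,3,0,0,0,0],[-1.1,6,0,0,0,0],[-1.7,9,0,0,0,0],[-2.2,12,0,0,0,0],[-2.2,12,0,0,0,0]]'; for i in 1 2; do python3 -m inch '[[-0.2,1,0,0,0,0],[-0.4,2,0,0,0,0],[-0.4,2,0,0,0,0]]'; done
```

```text
time: 15.75
position: [0.5659, -0.0555, 0.0309]
tool_rot: [-2.004, -2.42, -0.0]
ft_force: [-0.0, 0.1, 0.8]
grip_width: 0.007
grip_force: 0.0
time: 16.12
position: [0.5657, -0.0547, 0.0309]
tool_rot: [2.005, 2.418, -0.001]
ft_force: [0.7, -1.4, -1.5]
grip_width: 0.004
grip_force: 0.9
time: 16.5
position: [0.5652, -0.0523, 0.0309]
tool_rot: [2.004, 2.418, -0.0]
ft_force: [0.5, -3.3, -1.2]
grip_width: 0.006
grip_force: 1.8
```

```bash
python3 -m inch '[[-0.4,2,0,0,0,0],[-1,5,0,0,0,0],[-1.7,9,0,0,0,0],[-2.4,13,0,0,0,0],[-3,16,0,0,0,0],[-3.7,20,0,0,0,0],[-4.1,22,0,0,0,0],[-4.1,22,0,0,0,0],[-4.1,22,0,0,0,0]]'; cat > m3.py <<'E'
from h import *
import sys
s=st(); a=np.deg2rad(10.75); ex=np.array([np.cos(a),np.sin(a)]);ey=np.array([-np.sin(a),np.cos(a)]); O=np.array([.5989,.0408])
print('tcp stand',((s['position'][:2]-O)@ex*1000).round(1),((s['position'][:2]-O)@ey*1000).round(1))
for n in('top','side'):
    p,d,K,T=grab(n)
    uvs=np.stack(np.meshgrid(np.arange(0,560,.25),np.arange(0,420,.25)),-1).reshape(-1,2)[:0]
    g=p.astype(np.float32).mean(-1)
    def proj(P):
        c=(np.asarray(P)-T[:3,3])@T[:3,:3]; return c[:,0]/c[:,2]*K[0,0]+K[0,2],c[:,1]/c[:,2]*K[1,1]+K[1,2]
    def prof(xs,ys,z):   # brightness along stand y at height z, averaged over xs
        out=0
        for x in xs:
            P=np.c_[O+x*ex+ys[:,None]*ey,np.full(len(ys),z)]; u,v=proj(P)
            out=out+cv2.remap(g,u.astype(np.float32)[None],v.astype(np.float32)[None],cv2.INTER_LINEAR)[0]
        return out/len(xs)
    ys=np.arange(-.065,-.030,.0005)
    for sg in(-1,1):
        f=prof(sg*np.arange(.102,.113,.002),ys,.022); w=np.clip(np.median(f)-f-15,0,None)
        print(n,'clip',sg,'y',((w*ys).sum()/w.sum()*1000).round(2),'depth',w.max().round(0),'width>half',(w>w.max()/2).sum()*.5)
    C=cloud(d,K,T); S=np.dstack([(C[...,:2]-O)@ex,(C[...,:2]-O)@ey,C[...,2]])*1000
    m=(S[...,2]>34)&(S[...,2]<40)&(S[...,1]>-90)&(S[...,1]<0)
    for lo,hi in((-97,-85),(-85,-60),(-60,-20),(-20,20),(20,60),(60,80),(80,97)):
        q=S[m&(S[...,0]>lo)&(S[...,0]<hi)]
        if len(q)>10: print('  bar',lo,len(q),np.percentile(q[:,1],[2,98]).round(1))
    m=(S[...,2]>44)&(S[...,2]<60)&(S[...,1]>-130)&(S[...,1]<-10)&(S[...,0]>0)&(S[...,0]<110)
    hs=cv2.cvtColor(p,cv2.COLOR_RGB2HSV); q=S[m]; print('  lever',len(q),q[::max(1,len(q)//8)].round(0).tolist() if len(q) else '')
    hb=(hs[...,1]>70)&(abs(S[...,0])<70)&(S[...,1]>-40)&(S[...,1]<100)&(S[...,2]>15)&(S[...,2]<170); q=S[hb]
    if len(q)>200 and n=='top': print('  board slope deg',np.rad2deg(np.arctan(np.polyfit(q[:,2],q[:,1],1)[0])).round(1),'n',len(q))
E
python3 m3.py
```

```text
time: 17.62
position: [0.561, -0.0299, 0.0309]
tool_rot: [-2.004, -2.419, -0.0]
ft_force: [1.9, -4.0, -0.5]
grip_width: 0.001
grip_force: 2.1
17.62 [ 0.561  -0.0299  0.0309] [-2.004 -2.419 -0.   ] F [ 1.9 -4.  -0.5] g 0.0009502941117218254 2.0526717673055828
tcp stand -50.4 -62.4
top clip -1 y nan depth 0.0 width>half 0.0
top clip 1 y -47.16 depth 40.0 width>half 5.5
  bar -97 21 [-39.7 -25.3]
  bar -85 20 [-32.2 -25. ]
  bar -60 37 [-33.4 -24.9]
  bar -20 62 [-43.7 -25.3]
  bar 20 32 [-33.6 -24.9]
  bar 60 73 [-50.1 -25.8]
  bar 80 72 [-50.5 -26.3]
  lever 12 [[46.0, -27.0, 56.0], [44.0, -27.0, 54.0], [41.0, -26.0, 57.0], [42.0, -25.0, 44.0], [40.0, -26.0, 54.0], [37.0, -25.0, 56.0], [35.0, -25.0, 54.0], [35.0, -27.0, 54.0], [33.0, -27.0, 52.0], [32.0, -29.0, 56.0], [32.0, -29.0, 45.0], [31.0, -31.0, 46.0]]
  board slope deg 17.9 n 1426
side clip -1 y -48.63 depth 17.0 width>half 4.0
side clip 1 y -47.91 depth 72.0 width>half 5.5
  bar -97 49 [-52.2 -25.5]
  bar -85 78 [-50.3 -25.8]
  bar 60 37 [-50.1 -25.5]
  bar 80 62 [-49.  -25.4]
  lever 0 m3.py:20: RuntimeWarning: invalid value encountered in scalar divide
  print(n,'clip',sg,'y',((w*ys).sum()/w.sum()*1000).round(2),'depth',w.max().round(0),'width>half',(w>w.max()/2).sum()*.5)
```

Travel is now about 25.1 mm, and the clips sit at about −47 mm, so 28.1 mm is needed. Pushing 3 mm more, then sweeping along the bar.

```bash
python3 -m inch '[[-0.3,1.5,0,0,0,0],[-0.6,3,0,0,0,0],[-0.6,3,0,0,0,0],[-0.6,3,0,0,0,0]]'; python3 m3.py 2>&1 | grep -v -i warn
```

```text
time: 18.23
position: [0.5605, -0.0271, 0.0309]
tool_rot: [2.005, 2.419, -0.0]
ft_force: [1.7, -5.2, -2.0]
grip_width: 0.005
grip_force: 2.4
  print(n,'clip',sg,'y',((w*ys).sum()/w.sum()*1000).round(2),'depth',w.max().round(0),'width>half',(w>w.max()/2).sum()*.5)
18.23 [ 0.5605 -0.0271  0.0309] [ 2.005  2.419 -0.   ] F [ 1.7 -5.2 -2. ] g 0.005380832457820819 2.39082332351245
tcp stand -50.4 -59.6
top clip -1 y nan depth 0.0 width>half 0.0
top clip 1 y -47.15 depth 40.0 width>half 5.5
  bar -97 21 [-36.1 -22.6]
  bar -85 19 [-29.4 -22. ]
  bar -60 36 [-29.8 -22.2]
  bar -20 54 [-39.3 -22.3]
  bar 20 31 [-34.7 -23. ]
  bar 60 72 [-47.5 -23.2]
  bar 80 73 [-47.4 -23.1]
  lever 15 [[47.0, -25.0, 52.0], [44.0, -25.0, 55.0], [42.0, -22.0, 55.0], [42.0, -24.0, 55.0], [40.0, -22.0, 54.0], [40.0, -24.0, 55.0], [38.0, -21.0, 52.0], [37.0, -23.0, 57.0], [35.0, -23.0, 56.0], [34.0, -23.0, 49.0], [32.0, -24.0, 59.0], [32.0, -27.0, 56.0], [32.0, -25.0, 45.0], [31.0, -27.0, 51.0], [30.0, -29.0, 52.0]]
  board slope deg 18.0 n 1425
side clip -1 y -48.52 depth 18.0 width>half 4.5
side clip 1 y -47.89 depth 73.0 width>half 5.5
  bar -97 47 [-48.3 -22.6]
  bar -85 82 [-47.1 -20.9]
  bar 60 38 [-45.2 -22.3]
  bar 80 59 [-47.4 -22.2]
  lever 0
```

```bash
python3 -m inch '[[2,0.4,0,0,0,0],[6,1.1,0,0,0,0],[12,2.3,0,0,0,0],[19,3.6,0,0,0,0],[26,4.9,0,0,0,0],[33,6.3,0,0,0,0],[40,7.6,0,0,0,0],[46,8.7,0,0,0,0],[50,9.5,0,0,0,0],[50,9.5,0,0,0,0]]'; python3 m3.py 2>&1 | grep -v -i warn
```

```text
time: 19.58
position: [0.6088, -0.018, 0.0301]
tool_rot: [-2.003, -2.417, 0.005]
ft_force: [-0.8, -5.6, -1.5]
grip_width: 0.006
grip_force: 3.0
19.57 [ 0.6088 -0.018   0.0301] [-2.003 -2.417  0.005] F [-0.8 -5.6 -1.5] g 0.005963965256237359 3.0108812886464875
tcp stand -1.2 -59.7
top clip -1 y -45.27 depth 6.0 width>half 2.0
top clip 1 y -48.11 depth 3.0 width>half 4.5
  bar -97 29 [-46.6 -22.9]
  bar -85 27 [-29.4 -22.2]
  bar -60 66 [-40.7 -22.2]
  bar -20 30 [-30.3 -22.2]
  bar 20 26 [-35.4 -22.4]
  bar 60 33 [-40.4 -22.9]
  bar 80 18 [-30.5 -22.8]
  lever 15 [[48.0, -30.0, 56.0], [46.0, -25.0, 55.0], [46.0, -27.0, 54.0], [45.0, -29.0, 55.0], [44.0, -25.0, 53.0], [44.0, -27.0, 53.0], [43.0, -29.0, 57.0], [42.0, -22.0, 55.0], [42.0, -24.0, 53.0], [39.0, -21.0, 58.0], [39.0, -24.0, 57.0], [39.0, -21.0, 51.0], [37.0, -23.0, 56.0], [35.0, -23.0, 56.0], [34.0, -23.0, 50.0]]
  board slope deg 18.0 n 1422
side clip -1 y -48.31 depth 16.0 width>half 4.0
side clip 1 y -47.84 depth 72.0 width>half 6.0
  bar -97 48 [-47.5 -20.9]
  bar -85 77 [-47.1 -22.5]
  bar 60 38 [-46.3 -22.8]
  bar 80 60 [-47.7 -22.3]
  lever 0
```

The bar is level with the clips within about 0.3 mm. Sweeping on and closing the lever.

```bash
python3 -m inch '[[3,0.8,0,0,0,0],[8,1.7,0,0,0,0],[13,2.7,0,0,0,0],[18,3.6,0,0,0,0],[22,4.4,0,0,0,0],[26,5.1,0,0,0,0],[29,5.7,0,0,0,0],[29,5.7,0,0,0,0]]'; python3 -m inch '[[1,0.2,0,0,0,0],[2,0.4,0,0,0,0],[3,0.6,0,0,0,0],[3,0.6,0,0,0,0]]';  python3 -m inch '[[1,0.2,0,0,0,0],[2,0.4,0,0,0,0],[3,0.6,0,0,0,0],[3,0.6,0,0,0,0]]'; python3 m3.py 2>&1 | egrep -v -i "warn|print"
```

```text
time: 20.68
position: [0.6373, -0.0127, 0.0299]
tool_rot: [-2.003, -2.416, 0.007]
ft_force: [-1.6, -6.2, -0.2]
grip_width: 0.009
grip_force: 2.9
time: 21.18
position: [0.6397, -0.0123, 0.0298]
tool_rot: [-2.003, -2.415, 0.008]
ft_force: [-3.3, -5.8, 0.1]
grip_width: 0.003
grip_force: 3.3
time: 21.68
position: [0.642, -0.0118, 0.0296]
tool_rot: [-2.002, -2.415, 0.01]
ft_force: [-5.4, -5.9, 2.2]
grip_width: 0.005
grip_force: 4.0
21.68 [ 0.642  -0.0118  0.0296] [-2.002 -2.415  0.01 ] F [-5.4 -5.9  2.2] g 0.004984195126773834 3.9988287101732567
tcp stand 32.5 -59.7
top clip -1 y -47.01 depth 19.0 width>half 4.5
top clip 1 y nan depth 0.0 width>half 0.0
  bar -97 64 [-47.  -22.7]
  bar -85 124 [-47.2 -23. ]
  bar -60 65 [-46.8 -22.2]
  bar -20 60 [-40.4 -22.3]
  bar 20 14 [-25.3 -22.4]
  bar 80 21 [-30.9 -23.1]
  lever 15 [[44.0, -24.0, 56.0], [43.0, -26.0, 58.0], [42.0, -29.0, 59.0], [42.0, -22.0, 55.0], [42.0, -24.0, 53.0], [42.0, -26.0, 54.0], [40.0, -28.0, 58.0], [40.0, -22.0, 55.0], [39.0, -24.0, 56.0], [39.0, -26.0, 54.0], [39.0, -28.0, 57.0], [38.0, -21.0, 53.0], [38.0, -23.0, 54.0], [35.0, -23.0, 55.0], [34.0, -23.0, 49.0]]
  board slope deg 18.0 n 1417
side clip -1 y -48.69 depth 16.0 width>half 4.0
side clip 1 y -47.91 depth 73.0 width>half 5.5
  bar -97 49 [-47.2 -22.2]
  bar -85 78 [-46.2 -21.5]
  bar 60 38 [-45.6 -22. ]
  bar 80 56 [-48.3 -23.5]
  lever 2 [[81.0, -89.0, 49.0], [81.0, -89.0, 46.0]]
```

Force is rising but there is no hard stop yet. I keep going in small steps.

```bash
for i in 1 2 3; do python3 -m inch '[[1,0.2,0,0,0,0],[2,0.4,0,0,0,0],[2,0.4,0,0,0,0]]' | egrep 'pos|ft'; done
```

```text
position: [0.6439, -0.0114, 0.0296]
ft_force: [-5.7, -6.1, 1.9]
position: [0.646, -0.0111, 0.0295]
ft_force: [-5.1, -5.0, 0.5]
position: [0.6471, -0.0108, 0.0294]
ft_force: [-8.2, -6.1, 2.4]
```

```bash
for i in 1 2; do python3 -m inch '[[1,0.2,0,0,0,0],[2,0.4,0,0,0,0],[2,0.4,0,0,0,0]]' | egrep 'pos|ft'; done;  python3 m3.py 2>&1 | egrep -v -i "warn|print"; python3 - <<'E'
from h import *
p,d,K,T=load('side'); save(cv2.resize(p[80:310,190:390],None,fx=3,fy=2.6,interpolation=cv2.INTER_CUBIC),'side4.png')
E
```

```text
position: [0.6475, -0.0108, 0.0291]
ft_force: [-11.6, -6.8, 6.1]
position: [0.6478, -0.0107, 0.0289]
ft_force: [-16.1, -8.2, 8.0]
23.65 [ 0.6478 -0.0107  0.0289] [-1.998 -2.41   0.022] F [-16.1  -8.2   8. ] g 0.007616420393947326 9.072997140465304
tcp stand 38.4 -59.7
top clip -1 y -47.03 depth 19.0 width>half 4.5
top clip 1 y nan depth 0.0 width>half 0.0
  bar -97 64 [-47.  -22.7]
  bar -85 127 [-47.2 -23.1]
  bar -60 87 [-46.4 -22.4]
  bar -20 64 [-40.2 -22.6]
  bar 20 17 [-28.6 -22.8]
  bar 80 14 [-29.9 -22.7]
  lever 14 [[48.0, -27.0, 56.0], [48.0, -30.0, 55.0], [46.0, -25.0, 56.0], [46.0, -27.0, 54.0], [46.0, -29.0, 53.0], [44.0, -25.0, 55.0], [42.0, -22.0, 55.0], [42.0, -24.0, 53.0], [40.0, -22.0, 55.0], [40.0, -24.0, 55.0], [38.0, -21.0, 53.0], [38.0, -23.0, 54.0], [35.0, -23.0, 57.0], [34.0, -23.0, 51.0]]
  board slope deg 18.0 n 1426
side clip -1 y -48.46 depth 16.0 width>half 4.5
side clip 1 y -47.89 depth 71.0 width>half 5.5
  bar -97 51 [-47.5 -19.9]
  bar -85 79 [-46.1 -22.9]
  bar 60 39 [-45.9 -21.8]
  bar 80 59 [-47.9 -23.1]
  lever 38 [[91.0, -81.0, 54.0], [82.0, -79.0, 56.0], [84.0, -80.0, 53.0], [86.0, -75.0, 54.0], [88.0, -75.0, 51.0], [79.0, -73.0, 52.0], [84.0, -73.0, 50.0], [86.0, -74.0, 46.0], [86.0, -73.0, 44.0], [76.0, -67.0, 46.0]]
```

View pics/side4.png

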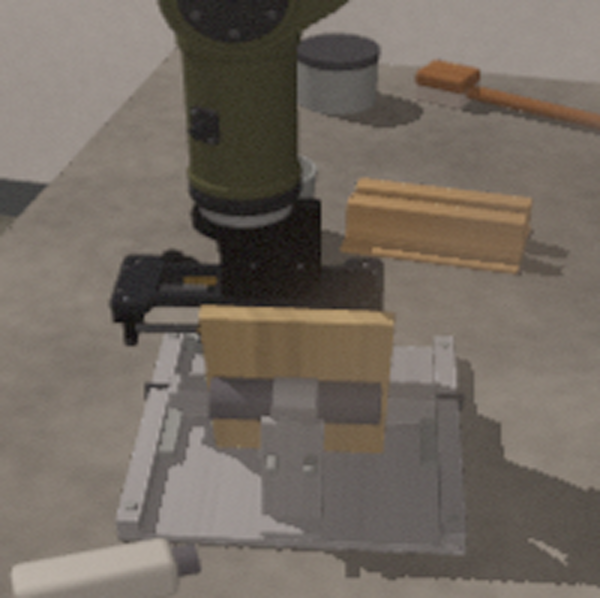

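The side view shows the board leaning on the pipe at (295,400), the rack empty, and the gripper behind the board and clear of it. The lever tip is at stand (91,−81), which matches the closed stop, with a hard stop felt. The bar face (−47.1) is level with the clip (−47.0). Handing in.

```bash
python3 -c "
from bench import ctrl
print(ctrl.close_job())"
```

```text
the job is handed in; nothing more can be done
None
```

I handed the job in at about 24 s: the board leans untouched on the pipe at about 18°, the toe bar is held level with the index marks (within about 0.3 mm by camera), and the cam lever is closed against its stop; no verdict was returned.

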